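# Unpile the ointment things into their trays

### The job

Two small piles stand on the clipboard: a large white pot on a carton, and a little brass weight on a small pot on a square dark slab. Take the piles apart and set each of the five things upright and flat in the middle of its own grey tray, inside the raised rim: the carton in the oblong tray and the slab in the square one, both lying square with the rim, the large pot in the largest round tray, the small pot in the middle-sized one and the weight in the smallest. Do not tip anything over on the way.

Things in the scene. Friction and masses are not known exactly. Their poses are not given: they have to be found in the camera images.
- carton: White cardboard capsule carton, closed, 52 mm (its x) by 84 mm (its y) by 30 mm high. Lies flat at the bottom of one pile, on the clipboard (3 mm thick), with the large pot on top of it. Origin at the centre of its underside, z up. Grip across its 52 mm width.
- large_pot: Large white screw pot with white lid, round, 62 mm in diameter, 66 mm high (body 58 mm wide up to 50 mm, lid above). Stands on the carton. Origin at the centre of its underside, z up.
- slab: Small square dark steel ointment slab, plain with rounded edges, 60 x 60 x 18 mm, bottom of the other pile, lies flat on the clipboard (3 mm thick) under the small pot. Origin at the centre of its underside, x and y along its sides, z up; 0.15 kg.
- small_pot: Small round white ointment pot with a lid, 44 mm in diameter, 40 mm high. Stands on the slab and carries the weight. Origin at the centre of its underside, z up.
- weight: Little round brass balance weight with a knob on top, 28 mm in diameter, 40 mm high, 0.05 kg. Stands on the small pot. To the fingers it is a plain body that narrows only slightly towards the knob: grip it low, around the cylinder. Origin at the centre of its underside, z up.
- carton_tray: Oblong low grey tray for the carton, 74 mm (its x) by 106 mm (its y) outside, 68 by 100 mm inside. Its origin is the centre of its underside, on the counter, z up. Floor 3 mm thick, wall 3 mm thick, rim 7 mm above the counter. Fixed to the counter.
- slab_tray: Square low grey tray for the slab, 82 mm outside, 76 mm inside, x and y along its sides. Its origin is the centre of its underside, on the counter, z up. Floor 3 mm thick, wall 3 mm thick, rim 7 mm above the counter. Fixed to the counter.
- large_tray: Largest of the three round low grey trays, for the large pot, 84 mm in diameter outside, 78 mm inside. Its origin is the centre of its underside, on the counter, z up. Floor 3 mm thick, wall 3 mm thick, rim 7 mm above the counter. Fixed to the counter.
- small_tray: Middle one of the three round low grey trays, for the small pot, 66 mm in diameter outside, 60 mm inside. Its origin is the centre of its underside, on the counter, z up. Floor 3 mm thick, wall 3 mm thick, rim 7 mm above the counter. Fixed to the counter.
- weight_tray: Smallest of the three round low grey trays, for the weight, 50 mm in diameter outside, 44 mm inside. Its origin is the centre of its underside, on the counter, z up. Floor 3 mm thick, wall 3 mm thick, rim 7 mm above the counter. Fixed to the counter.

How it is judged:
By the outcome, as a careful person would: the job done as asked, in the order asked, and still so for the second after the job is handed in, with the robot touching nothing.
It also fails if it takes over 136 s, if anything falls off the work surface, if the arm or the gripper's body presses on something with over 40 N, if the wrist force passes 120 N, or if a joint passes its speed limit or range.

### The arm

A 7-joint arm with a two-finger parallel gripper is mounted at the origin on a cart in front of the work surface, level with it; the furniture and walls round the work are solid. World frame = base frame: x ahead of the robot, y to its left, z up, the work surface at z = 0. Lengths are in m, angles in rad, forces in N, time in s.
With the tool pointing down it reaches from about 0.4 to 0.85 m from the base axis. Payload 4.5 kg.
Tool frame: the origin (TCP) lies between the finger pads; the fingertips stand 17 mm ahead of it and the grasp point (between the pads) lies 2 mm behind it; z points along the fingers, y is the line along which they close (so a half turn about z gives the same grasp; the last joint's range is limited). The gripper opens to 85 mm and grips with 20 to 120 N. Pads are 22 mm wide; open, the fingers measure 114 mm over their backs; the gripper's body (76 mm by 85 mm) begins 54 mm behind the grasp point. The pads swing forward as they close: fully open they stand 13 mm farther back than shut.
Start: joints at [-1.089, 0.689, -0.195, 1.565, 0.157, 0.902, -0.215], TCP at [0.271, 0.563, 0.248] pointing down, gripper open.
Joint ranges: [-3.01, 3.01], [-0.46, 2.08], [-1.47, 1.51], [0.13, 2.56], [-1, 4.14], [0.04, 2.09], [-2.66, 2.66]. Speed limits (rad/s): [2.57, 2.57, 3.14, 3.14, 3.14, 3.14, 3.14].

### API

Orientations are given as a unit quaternion [w, x, y, z].
In Python, from rig import env gives the robot as it stands.
- The arm moves only by the tool jog_arm, called after "Request:" as a command line: name --argument value ..., lists and objects as JSON in quotes. Schema: {"type":"object","properties":{"segments":{"type":"array","items":{"type":"object","properties":{"tx":{"type":"number"},"ty":{"type":"number"},"tz":{"type":"number"},"wx":{"type":"number"},"wy":{"type":"number"},"wz":{"type":"number"},"finger_gap":{"type":"number"}},"additionalProperties":false,"required":["finger_gap"]},"minItems":1,"maxItems":10},"force":{"type":"number"},"only":{"type":"string"},"quiet":{"type":"boolean"},"lines":{"type":"string"}},"required":["segments"],"additionalProperties":false}. segments is a list of rows, 1 to 10 of them, each an object with the fields tx, ty, tz (the shift in m), wx, wy, wz (a rotation vector in rad), finger_gap (the opening from 0.0 (shut) to 1.0 (fully open)); a field left out counts as zero (the opening has to be given); each row shifts and turns the commanded pose from where the row before left it, along the tool's axes as they then stand; what a row does not reach is not made up. A row lasts 1/8 s, in which the tool goes at most 0.0625 m and 0.188 rad, less where a joint would pass 70% of its speed; a pose out of reach is approached as far as the arm can. The fingers move at their own pace and stop on an object; force is the grip in N (left out, the last holds). Time passes only in rows, so rows that do not move let the fingers close. The tool returns the time, the measured TCP pose, the force, the opening and the grip force at its end. only (a regular expression) keeps the lines of the reply that match it, lines (a string "A,B") keeps lines A to B, and quiet returns only ok. Input that does not fit is refused with a message, and nothing moves.
- env.get_obs(): the state, without advancing time (a new reading comes with each control period).
- env.get_image(name): name is "scene" or "top" or "wrist"; returns the picture (420x560x3 uint8, red, green, blue); there is no depth.
- env.get_calibration(name): a dict with "camera_matrix" (3x3 intrinsics, pixels), "dist" ([k1, k2, p1, p2, k3] as OpenCV has them; the pictures are not rectified), "extrinsics" (4x4, takes a point from camera to world coordinates). Camera axes: x right, y down, z forward; pixel columns grow to the right and rows downward; lengths in m; the calibration is good to about 2 mm. A picture is of the moment at which its call begins: read the wrist's pose just before it. get_calibration takes no time and is no camera call; for the wrist camera it gives the pose at the moment of the call.
- env.finish_job(): hands the job in; it is judged then, once.
The state is a dict: "t": time; "joints": joint angles; "joint_vel": joint speeds; "joint_efforts": joint torques, N m; "tool_pos": TCP position; "ee_rot": TCP orientation; "ft_force": force on the tool from outside, world axes, zero at the start; "ft_torque": the same for the moment, N m; "grip_width": opening from 0.0 (shut) to 1.0 (fully open); "gripper_force": force on a finger pad.
Only numpy, scipy, OpenCV 4.12 (cv2) and the standard library are available. Lean on these libraries where they do the work, as an engineer would, in place of code of your own. Each camera call takes 0.05 s, during which the arm holds its last target. There are 200 camera calls.

## Working session

There is one attempt and no reset: what is moved stays moved. The work goes in short steps, Python scripts to look and compute and a tool call to move; the robot and the scene stay as the last step left them, time stands still between calls to the robot, and variables do not carry over. Pictures are saved under pics/ and viewed, at most 14 in all, crops included, and the job is handed in when it is done.

```bash
mkdir -p pics; ls
```

Run:
```python
from rig import env
import cv2,numpy as np
o=env.get_obs();print({k:np.round(v,3).tolist() for k,v in o.items()})
for n in ["top","scene"]:
    im=env.get_image(n);cv2.imwrite(f"pics/{n}0.png",im[:,:,::-1])
    c=env.get_calibration(n);print(n,c)
```

```text
pics
{'t': 0.0, 'joints': [-1.089, 0.69, -0.195, 1.566, 0.157, 0.902, -0.215], 'joint_vel': [-0.001, 0.003, -0.002, -0.001, 0.001, -0.003, 0.0], 'joint_efforts': [0.001, -53.962, -1.266, -15.853, 0.009, 0.01, -0.0], 'tool_pos': [0.27, 0.563, 0.247], 'ee_rot': [-0.0, 0.222, 0.975, -0.001], 'ft_force': [-0.105, 0.099, -0.14], 'ft_torque': [-0.042, -0.055, 0.005], 'gripper_force': 0.0, 'grip_width': 0.996}
top {'camera_matrix': array([[535.56947703,   0.        , 281.60723548],
       [  0.        , 535.56947703, 205.2023577 ],
       [  0.        ,   0.        ,   1.        ]]), 'dist': array([-0.17043477,  0.        ,  0.        ,  0.        ,  0.        ]), 'extrinsics': array([[-2.65124715e-03, -9.95273209e-01,  9.70783701e-02,
         4.34817492e-01],
       [-9.99996383e-01,  2.59482291e-03, -7.07467949e-04,
         1.00035345e-01],
       [ 4.52222718e-04, -9.70798946e-02, -9.95276489e-01,
         1.14670106e+00],
       [ 0.00000000e+00,  0.00000000e+00,  0.00000000e+00,
         1.00000000e+00]])}
scene {'camera_matrix': array([[448.81294608,   0.        , 276.67443044],
       [  0.        , 448.81294608, 207.78064495],
       [  0.        ,   0.        ,   1.        ]]), 'dist': array([-0.09613185,  0.        ,  0.        ,  0.        ,  0.        ]), 'extrinsics': array([[ 0.89510606, -0.2256648 ,  0.38452638,  0.06776821],
       [-0.44541355, -0.4143089 ,  0.79369698, -0.80048825],
       [-0.01979677, -0.88171624, -0.47136457,  0.60733976],
       [ 0.        ,  0.        ,  0.        ,  1.        ]])}
```

Run:
```python
import cv2
a=cv2.imread("pics/top0.png");cv2.imwrite("pics/top0b.png",cv2.resize(a,(800,600),interpolation=cv2.INTER_CUBIC))
```

```text
(no output)
```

View pics/top0b.png

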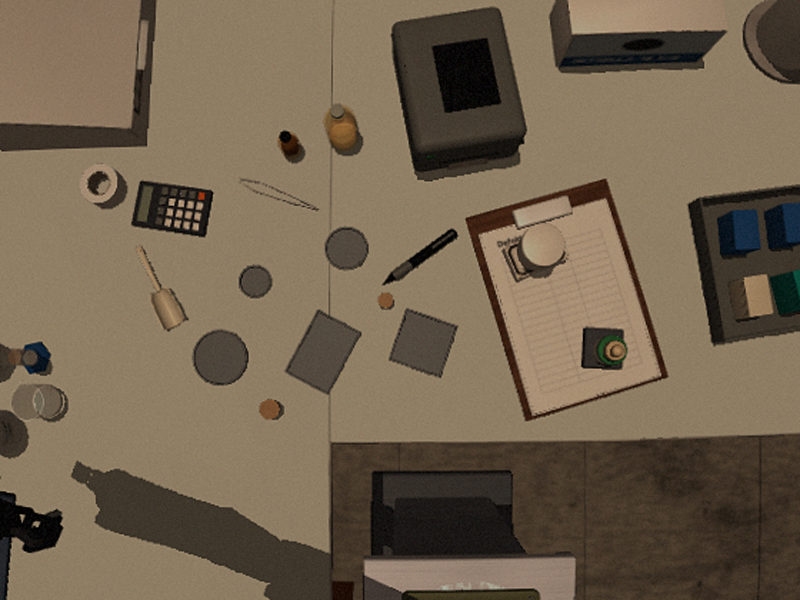

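View pics/scene0.png

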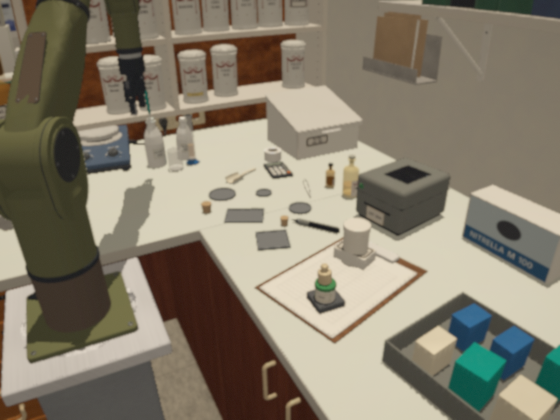

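Both piles are on the clipboard: pot and carton near (540,250), slab pile near (605,350). Trays: large round (220,357), weight (255,281), small round (346,248), oblong (323,352) and square (423,343). These are pixels in the 800x600 view. I'll crop closer next.

Run:
```python
import cv2
a=cv2.imread("pics/top0.png")
def crop(x0,y0,w,h,s,n):
    c=cv2.resize(a[y0:y0+h,x0:x0+w],None,fx=s,fy=s,interpolation=cv2.INTER_CUBIC)
    c=cv2.convertScaleAbs(c,alpha=1.3)
    cv2.imwrite(n,c)
crop(130,150,200,140,4,"pics/c1.png")
b=a
c1=a[145:205,340:410];c2=a[220:270,395:450]
import numpy as np
r1=cv2.resize(a[145:205,335:405],None,fx=5.7,fy=5.7,interpolation=cv2.INTER_CUBIC)
r2=cv2.resize(a[215:275,388:458],None,fx=5.7,fy=5.7,interpolation=cv2.INTER_CUBIC)
cv2.imwrite("pics/c2.png",np.hstack([r1,r2])); print(r1.shape)
```

```text
(342, 399, 3)
```

View pics/c1.png

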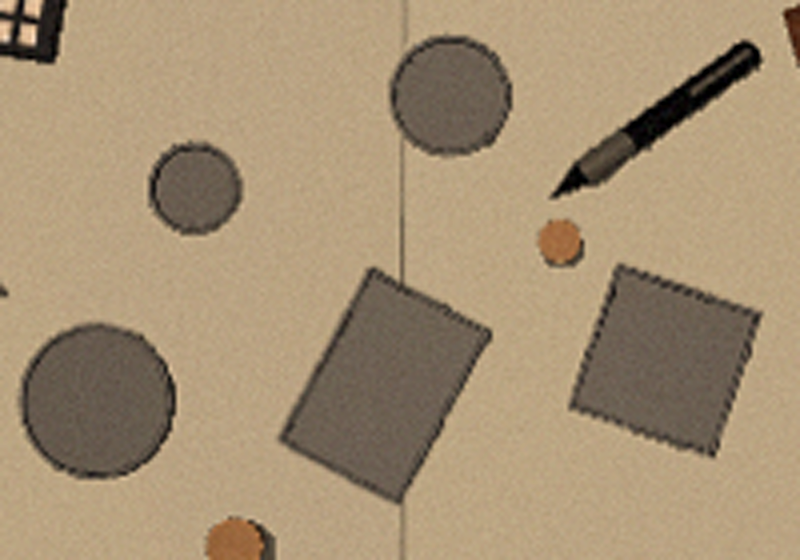

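View pics/c2.png

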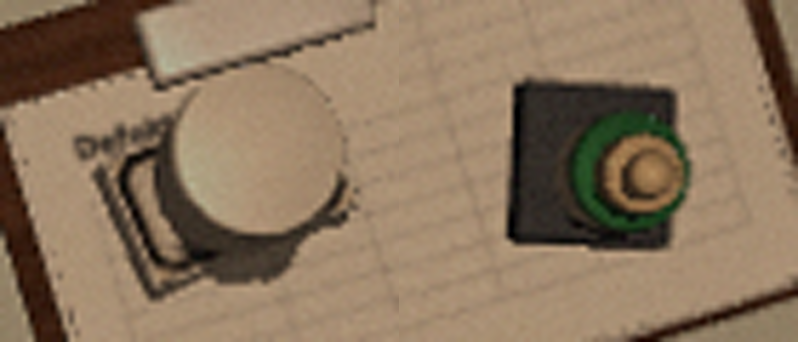

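The crops show the tray rims and slab outline clearly. The carton's short end shows left of the pot. Turning the pixels into positions.

Create h.py:
```python
import numpy as np, cv2
from rig import env
from scipy.spatial.transform import Rotation as R
def px2w(uv,z,name="top",cal=None):
    c=cal or env.get_calibration(name); uv=np.array(uv,float).reshape(-1,1,2)
    n=cv2.undistortPoints(uv,c["camera_matrix"],c["dist"]).reshape(-1,2)
    E=c["extrinsics"]; d=np.c_[n,np.ones(len(n))]@E[:3,:3].T; o=E[:3,3]
    return o+d*((z-o[2])/d[:,2])[:,None]
def tool(): # pose
    o=env.get_obs(); q=o["ee_rot"]; return np.array(o["tool_pos"]),R.from_quat([q[1],q[2],q[3],q[0]])
def go(xyz,yaw=None):
    """delta in tool axes to reach tool-down TCP xyz, finger-closing line at world angle yaw (mod pi)"""
    p,r=tool(); d=r.inv().apply(np.array(xyz)-p); print("tcp",p.round(4),"d",d.round(4))
    y=r.apply([0,1,0]); print("close-line deg",np.degrees(np.arctan2(y[1],y[0])).round(1))
    if yaw is not None:
        z=np.array([0,0,-1.]); yy=np.array([np.cos(yaw),np.sin(yaw),0])
        for s in (1,-1):
            M=np.c_[np.cross(s*yy,z),s*yy,z]; print("rotvec",(r.inv()*R.from_matrix(M)).as_rotvec().round(3), "j7",env.get_obs()["joints"][6].round(2))
```

Run:
```python
from h import *
f=lambda P,o,s:(np.array(P)+.5)/s-.5+np.array(o)
P=lambda n,q,z,o,s:print(n,px2w(f(q,o,s),z)[:,:2].round(4).tolist())
P("wt,st,lt",[(195,188),(451,96),(98,401)],.007,(130,150),4)
for n,q in (("obl",[(371,268),(491,333),(401,502),(282,438)]),("sq",[(620,265),(761,314),(714,456),(572,408)])):
    w=px2w(f(q,(130,150),4),.007)[:,:2]; e=np.diff(np.r_[w,w[:1]],axis=0)
    print(n,w.mean(0).round(4),np.linalg.norm(e,axis=1).round(3),np.degrees(np.arctan2(e[:,1],e[:,0])).round(1))
P("corks",[(560,242),(236,545)],.02,(130,150),4)
P("pot",[(259,151)],.099,(335,145),5.7)
P("potd",[(172,151),(346,151),(259,66),(259,236)],.099,(335,145),5.7)
w=px2w(f([(122,80),(277,91),(269,249),(117,240)],(388,215),5.7),.021)[:,:2];e=np.diff(np.r_[w,w[:1]],axis=0)
print("slab",w.mean(0).round(4),np.linalg.norm(e,axis=1).round(3),np.degrees(np.arctan2(e[:,1],e[:,0])).round(1))
P("weight",[(253,172)],.101,(388,215),5.7)
P("spot",[(232,172)],.061,(388,215),5.7)
P("carton",[(97,172),(155,298)],.033,(335,145),5.7)
P("carton-bot",[(97,172),(155,298)],.003,(335,145),5.7)
go((.5,-.2,.2),0)
```

```text
wt,st,lt [[0.5651, 0.3217], [0.6145, 0.1835], [0.4505, 0.3728]]
obl [0.4593 0.2175] [0.073 0.102 0.072 0.102] [-118.4  152.    62.1  -27.4]
sq [0.472  0.0681] [0.08  0.08  0.079 0.08 ] [-109.4  161.3   71.2  -18.7]
corks [[0.5343, 0.1246], [0.3748, 0.2951]]
pot [[0.6048, -0.0968]]
potd [[0.6047, -0.0662], [0.6048, -0.1277], [0.6349, -0.0976], [0.5748, -0.0961]]
slab [ 0.462 -0.199] [0.059 0.059 0.058 0.06 ] [-94.4 175.7  86.   -3. ]
weight [[0.4575, -0.1978]]
spot [[0.4584, -0.2014]]
carton [[0.6075, -0.0485], [0.5606, -0.0692]]
carton-bot [[0.6122, -0.0525], [0.564, -0.0738]]
tcp [0.2704 0.5628 0.2476] d [-0.5372 -0.5882  0.0486]
close-line deg 64.3
rotvec [-1.000e-03  1.000e-03  1.123e+00] j7 -0.22
rotvec [-1.000e-03 -2.000e-03 -2.019e+00] j7 -0.22
```

Request:
jog_arm --segments '[{"wz":-0.15, "finger_gap":1}, {"wz":-0.15, "finger_gap":1}, {"wz":-0.149, "finger_gap":1}, {"tx":-0.027, "ty":-0.05, "finger_gap":1}, {"tx":-0.027, "ty":-0.05, "finger_gap":1}, {"tx":-0.027, "ty":-0.05, "finger_gap":1}, {"tx":-0.027, "ty":-0.05, "finger_gap":1}, {"tx":-0.027, "ty":-0.05, "finger_gap":1}, {"tx":-0.027, "ty":-0.05, "finger_gap":1}, {"tx":-0.027, "ty":-0.05, "finger_gap":1}]' --force 40

```text
t: 1.35
tool_pos: [0.4606, 0.2118, 0.2481]
ee_rot: [-0.0, -0.001, 1.0, -0.0]
ft_force: [1.7, -0.0, 0.4]
grip_width: 0.999
gripper_force: 0.0
```

```bash
python3 -c "
from h import *
go((.458,-.2,.25),np.pi/2)"
```

```text
tcp [0.4606 0.2118 0.2481] d [ 0.0032 -0.4118 -0.0018]
close-line deg 90.1
rotvec [-0.    -0.     0.001] j7 0.75
rotvec [ 0.   -0.   -3.14] j7 0.75
```

Request:
jog_arm --segments '[{"ty":-0.051, "finger_gap":1}, {"ty":-0.051, "finger_gap":1}, {"ty":-0.051, "finger_gap":1}, {"ty":-0.051, "finger_gap":1}, {"ty":-0.051, "finger_gap":1}, {"ty":-0.051, "finger_gap":1}, {"ty":-0.051, "finger_gap":1}, {"tx":0.003, "ty":-0.051, "finger_gap":1}, {"finger_gap":1}, {"finger_gap":1}]'

```text
t: 2.6
tool_pos: [0.4574, -0.1936, 0.248]
ee_rot: [-0.0, -0.001, 1.0, 0.001]
ft_force: [0.7, 0.1, -0.3]
grip_width: 1.002
gripper_force: 0.0
```

Run:
```python
from h import *
go((.458,-.2,.25),np.pi/2)
c=env.get_calibration("wrist");im=env.get_image("wrist");cv2.imwrite("pics/w1.png",cv2.resize(im[:,:,::-1],(800,600)))
print(c)
import pickle;pickle.dump(c,open("w1.pkl","wb"))
```

```text
tcp [ 0.4574 -0.1936  0.248 ] d [-0.0006 -0.0064 -0.002 ]
close-line deg 90.1
rotvec [ 0.001 -0.     0.002] j7 1.54
rotvec [ 1.00e-03  2.00e-03 -3.14e+00] j7 1.54
{'camera_matrix': array([[377.23273233,   0.        , 274.90607458],
       [  0.        , 377.23273233, 204.24878736],
       [  0.        ,   0.        ,   1.        ]]), 'dist': array([-0.00591355,  0.        ,  0.        ,  0.        ,  0.        ]), 'extrinsics': array([[-2.01467486e-03,  9.50667048e-01,  3.10206553e-01,
         3.78521452e-01],
       [ 9.99997842e-01,  1.75814484e-03,  1.10655352e-03,
        -1.93081541e-01],
       [ 5.06575916e-04,  3.10208113e-01, -9.50668538e-01,
         3.72965368e-01],
       [ 0.00000000e+00,  0.00000000e+00,  0.00000000e+00,
         1.00000000e+00]])}
```

View pics/w1.png

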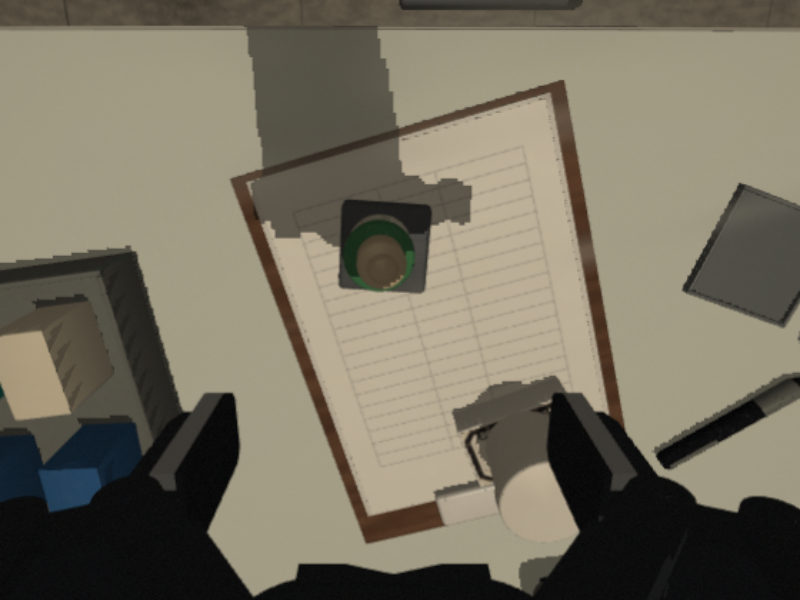

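The wrist view shows the slab with corners near (343,201), (431,207), (425,292), (340,286). The green-lidded pot is around (379,253) and the knob at (382,264).

Run:
```python
from h import *
import pickle;c=pickle.load(open("w1.pkl","rb"))
f=lambda P:(np.array(P)+.5)/1.4286-.5
w=px2w(f([(343,201),(431,207),(425,292),(340,286)]),.021,cal=c)[:,:2];e=np.diff(np.r_[w,w[:1]],axis=0)
print("slab",w.mean(0).round(4),np.linalg.norm(e,axis=1).round(3),np.degrees(np.arctan2(e[:,1],e[:,0])).round(1))
print("lid",px2w(f([(379,255)]),.061,cal=c).round(4),"knob",px2w(f([(382,265)]),.101,cal=c).round(4))
w=px2w(f([(742,184),(684,291),(783,326)]),.007,cal=c)[:,:2]; print("sqtray",w.round(4).tolist(),(w[[1,2]]).mean(0))
```

```text
slab [ 0.4621 -0.1982] [0.058 0.058 0.058 0.058] [ 86.2  -2.7 -94.1 176.5]
lid [[ 0.4571 -0.2011  0.061 ]] knob [[ 0.4524 -0.1985  0.101 ]]
sqtray [[0.4211, 0.0419], [0.4968, 0.0155], [0.5236, 0.0929]] [0.51019047 0.05422246]
```

Request:
jog_arm --segments '[{"tx":0.001, "ty":-0.0055, "finger_gap":0.7}, {"tz":0.045, "finger_gap":0.7}, {"tz":0.045, "finger_gap":0.7}, {"tz":0.045, "finger_gap":0.7}, {"tz":0.0295, "finger_gap":0.6}, {"finger_gap":0.6}, {"finger_gap":0}, {"finger_gap":0}, {"finger_gap":0}, {"finger_gap":0}]' --force 25

```text
t: 3.9
tool_pos: [0.4575, -0.1998, 0.085]
ee_rot: [0.001, -0.001, 1.0, -0.0]
ft_force: [-0.4, 1.1, 6.7]
grip_width: 0.313
gripper_force: 24.9
```

Run:
```python
from h import *
go((.456,-.199,.25),np.pi/2)
im=env.get_image("wrist");cv2.imwrite("pics/w2.png",im[:,:,::-1])
```

```text
tcp [ 0.4575 -0.1998  0.085 ] d [ 0.0011  0.0008 -0.165 ]
close-line deg 90.1
rotvec [-0.     0.003  0.001] j7 1.37
rotvec [-0.004 -0.    -3.14 ] j7 1.37
```

View pics/w2.png

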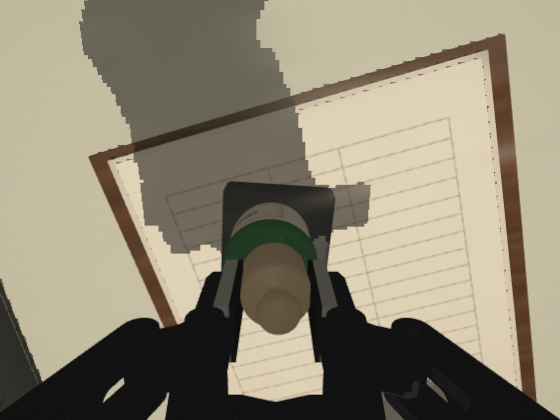

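Request:
jog_arm --segments '[{"tz":-0.015, "finger_gap":0}, {"tz":-0.03, "finger_gap":0}, {"tz":-0.05, "finger_gap":0}, {"tz":-0.03, "finger_gap":0}, {"tx":-0.01, "ty":0.05, "finger_gap":0}, {"tx":-0.011, "ty":0.052, "finger_gap":0}, {"tx":-0.011, "ty":0.052, "finger_gap":0}, {"tx":-0.011, "ty":0.052, "finger_gap":0}, {"tx":-0.011, "ty":0.052, "finger_gap":0}, {"tx":-0.011, "ty":0.052, "finger_gap":0}]'

```text
t: 5.2
tool_pos: [0.5213, 0.1115, 0.2092]
ee_rot: [0.0, -0.0, 1.0, -0.0]
ft_force: [0.3, -0.6, 0.2]
grip_width: 0.316
gripper_force: 24.6
```

Request:
jog_arm --segments '[{"tx":-0.011, "ty":0.052, "finger_gap":0}, {"tx":-0.011, "ty":0.052, "finger_gap":0}, {"tx":-0.011, "ty":0.052, "finger_gap":0}, {"tx":-0.01, "ty":0.05, "finger_gap":0}, {"finger_gap":0}, {"finger_gap":0}]'

```text
t: 5.95
tool_pos: [0.5637, 0.3151, 0.2086]
ee_rot: [-0.0, -0.0, 1.0, -0.001]
ft_force: [-0.2, -0.9, -0.2]
grip_width: 0.314
gripper_force: 24.7
```

Run:
```python
from h import *
go((.5651,.3217,.029),np.pi/2)
c=env.get_calibration("wrist");im=env.get_image("wrist");cv2.imwrite("pics/w3.png",cv2.resize(im[:,:,::-1],(800,600)))
import pickle;pickle.dump(c,open("w3.pkl","wb"))
```

```text
tcp [0.5637 0.3151 0.2086] d [-0.0014  0.0069  0.1796]
close-line deg 90.1
rotvec [-0.002 -0.     0.001] j7 0.74
rotvec [ 1.000e-03 -3.000e-03 -3.141e+00] j7 0.74
```

View pics/w3.png

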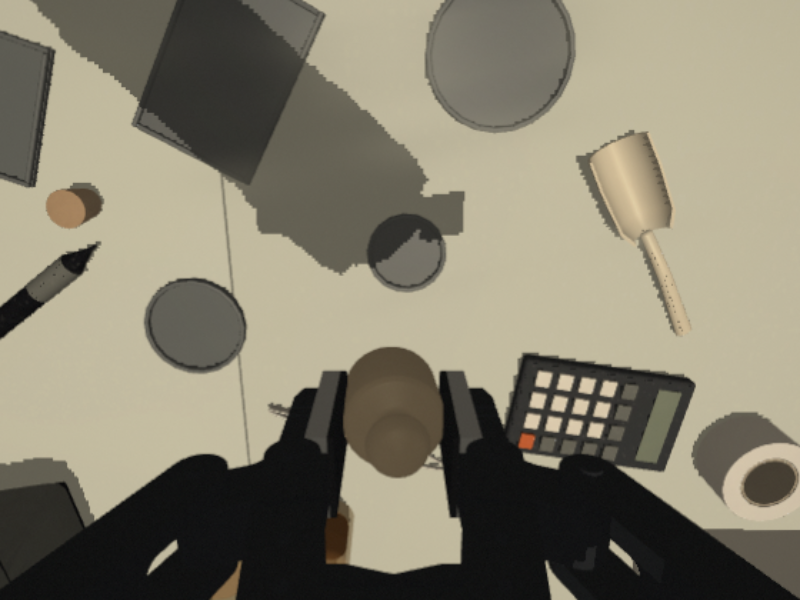

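The weight is held upright. The weight tray is at (407,252), the small tray at (195,325) and the large tray at (501,57). I'll check these against the top camera.

Run:
```python
from h import *
import pickle;c=pickle.load(open("w3.pkl","rb"))
f=lambda P:(np.array(P)+.5)/1.4286-.5
print(px2w(f([(407,252.5),(195,325),(501,57),(135,124),(322,15),(251,184)]),.007,cal=c)[:,:2].round(4).tolist())
print("knob/edge weight base",px2w(f([(393,442)]),.0209+.16+.02,cal=c).round(4))
```

```text
[[0.5655, 0.3242], [0.6143, 0.1866], [0.4532, 0.3756], [0.4892, 0.1657], [0.4322, 0.2764], [0.5235, 0.2303]]
knob/edge weight base [[0.5731 0.3159 0.2009]]
```

Request:
jog_arm --segments '[{"tx":-0.0023, "ty":0.008, "finger_gap":0}, {"tz":0.045, "finger_gap":0}, {"tz":0.045, "finger_gap":0}, {"tz":0.045, "finger_gap":0}, {"tz":0.03, "finger_gap":0}, {"tz":0.01, "finger_gap":0}, {"finger_gap":0}, {"finger_gap":0}]'

```text
t: 7.0
tool_pos: [0.5673, 0.3249, 0.0354]
ee_rot: [0.001, -0.0, 1.0, 0.001]
ft_force: [0.4, -0.9, -1.1]
grip_width: 0.314
gripper_force: 24.7
```

Request:
jog_arm --segments '[{"tx":0.001, "ty":-0.0015, "tz":0.004, "finger_gap":0}, {"tz":0.003, "finger_gap":0}, {"tz":0.001, "finger_gap":0}, {"finger_gap":0}]'

```text
t: 7.5
tool_pos: [0.5662, 0.3225, 0.0275]
ee_rot: [0.001, -0.0, 1.0, -0.0]
ft_force: [-0.9, -3.4, 9.3]
grip_width: 0.315
gripper_force: 23.9
```

Request:
jog_arm --segments '[{"tz":-0.001, "finger_gap":0.6}, {"finger_gap":0.6}, {"finger_gap":0.6}, {"tz":-0.02, "finger_gap":0.6}, {"tz":-0.045, "finger_gap":0.7}, {"tz":-0.045, "finger_gap":0.8}, {"tz":-0.045, "finger_gap":0.8}]'

```text
t: 8.38
tool_pos: [0.5653, 0.3229, 0.1847]
ee_rot: [0.001, -0.001, 1.0, 0.0]
ft_force: [0.5, 0.4, -0.1]
grip_width: 0.804
gripper_force: 0.0
```

Run:
```python
from h import *
go((.5655,.323,.029),np.pi/2)
im=env.get_image("wrist");cv2.imwrite("pics/w4.png",im[:,:,::-1])
im=env.get_image("top");cv2.imwrite("pics/t4.png",im[:,:,::-1])
```

```text
tcp [0.5653 0.3229 0.1847] d [-1.000e-04 -0.000e+00  1.557e-01]
close-line deg 90.1
rotvec [0.001 0.001 0.001] j7 0.72
rotvec [-2.00e-03  1.00e-03 -3.14e+00] j7 0.72
```

View pics/w4.png

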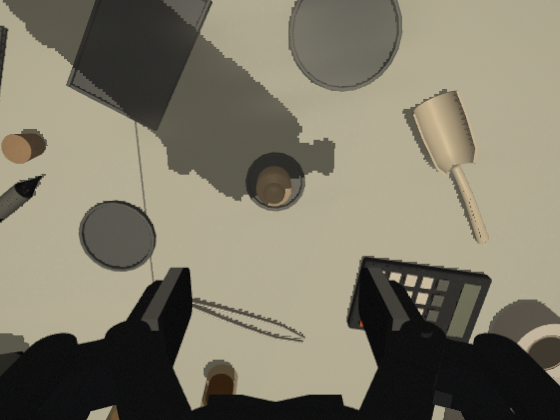

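The weight stands upright and centred in its tray at (275,182). The small pot is next.

Request:
jog_arm --segments '[{"tx":0.0108, "ty":-0.0523, "finger_gap":0.8}, {"tx":0.0108, "ty":-0.0523, "finger_gap":0.8}, {"tx":0.0108, "ty":-0.0523, "finger_gap":0.8}, {"tx":0.0108, "ty":-0.0523, "finger_gap":0.8}, {"tx":0.0108, "ty":-0.0523, "finger_gap":0.8}, {"tx":0.0108, "ty":-0.0523, "finger_gap":0.8}, {"tx":0.0108, "ty":-0.0523, "finger_gap":0.8}, {"tx":0.0108, "ty":-0.0523, "finger_gap":0.8}, {"tx":0.0108, "ty":-0.0523, "finger_gap":0.8}, {"tx":0.0108, "ty":-0.0523, "finger_gap":0.8}]'

```text
t: 9.72
tool_pos: [0.4574, -0.202, 0.1823]
ee_rot: [0.0, -0.001, 1.0, -0.0]
ft_force: [0.2, -0.4, 0.5]
grip_width: 0.799
gripper_force: 0.0
```

Request:
jog_arm --segments '[{"finger_gap":0.8}, {"tz":0.04, "finger_gap":0.8}, {"finger_gap":0.8}, {"finger_gap":0.8}]'

```text
t: 10.22
tool_pos: [0.4584, -0.1995, 0.1426]
ee_rot: [0.0, -0.001, 1.0, 0.0]
ft_force: [0.0, -0.2, 0.1]
grip_width: 0.798
gripper_force: 0.0
```

Run:
```python
from h import *
go((.4575,-.2005,.047),np.pi/2)
c=env.get_calibration("wrist");im=env.get_image("wrist");cv2.imwrite("pics/w5.png",cv2.resize(im[:,:,::-1],(800,600)))
import pickle;pickle.dump(c,open("w5.pkl","wb"))
```

```text
tcp [ 0.4584 -0.1995  0.1426] d [ 0.001  -0.001   0.0956]
close-line deg 90.2
rotvec [0.    0.001 0.003] j7 1.39
rotvec [-1.000e-03  0.000e+00 -3.139e+00] j7 1.39
```

View pics/w5.png

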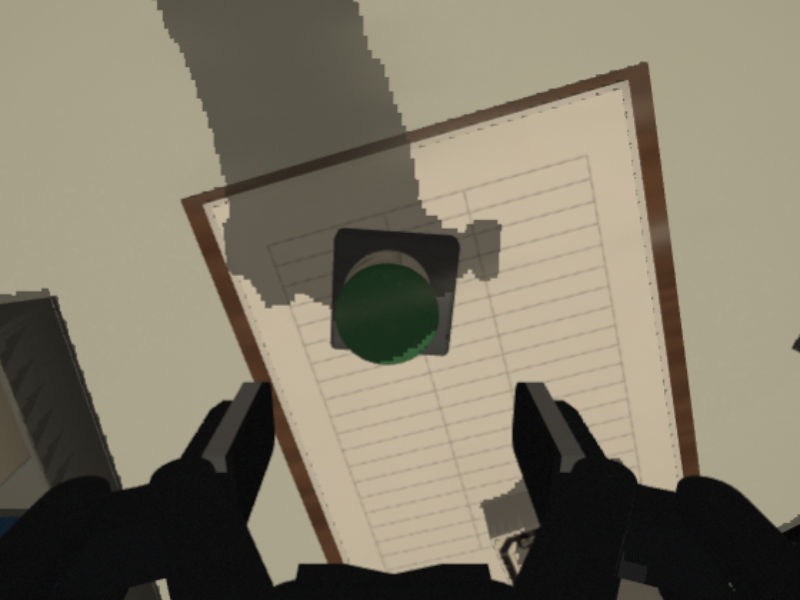

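The green lid is centred at (387,314). The slab corners are (337,229), (459,238), (447,355) and (331,347).

Run:
```python
from h import *
import pickle;c=pickle.load(open("w5.pkl","rb"))
f=lambda P:(np.array(P)+.5)/1.4286-.5
print("lid",px2w(f([(387,314)]),.061,cal=c).round(4))
w=px2w(f([(337,229),(459,238),(447,355),(331,347)]),.021,cal=c)[:,:2];e=np.diff(np.r_[w,w[:1]],axis=0)
print("slab",w.mean(0).round(4),np.linalg.norm(e,axis=1).round(3),np.degrees(np.arctan2(e[:,1],e[:,0])).round(1))
```

```text
lid [[ 0.4565 -0.2012  0.061 ]]
slab [ 0.4613 -0.1985] [0.057 0.06  0.058 0.06 ] [ 85.9  -3.4 -94.1 175.5]
```

Request:
jog_arm --segments '[{"tx":0.002, "ty":-0.002, "finger_gap":0.7}, {"tz":0.045, "finger_gap":0.7}, {"tz":0.035, "finger_gap":0.7}, {"tz":0.014, "finger_gap":0.7}, {"finger_gap":0.7}, {"finger_gap":0}, {"finger_gap":0}, {"finger_gap":0}, {"finger_gap":0}]' --force 25

```text
t: 11.4
tool_pos: [0.4566, -0.2027, 0.049]
ee_rot: [0.001, -0.0, 1.0, -0.0]
ft_force: [-0.6, 0.4, 7.0]
grip_width: 0.483
gripper_force: 25.5
```

Request:
jog_arm --segments '[{"tz":-0.01, "finger_gap":0}, {"tz":-0.04, "finger_gap":0}, {"tz":-0.05, "finger_gap":0}, {"tz":-0.03, "finger_gap":0}, {"tx":-0.0198, "ty":0.0484, "finger_gap":0}, {"tx":-0.0198, "ty":0.0484, "finger_gap":0}, {"tx":-0.0198, "ty":0.0484, "finger_gap":0}, {"tx":-0.0198, "ty":0.0484, "finger_gap":0}, {"tx":-0.0198, "ty":0.0484, "finger_gap":0}, {"tx":-0.0198, "ty":0.0484, "finger_gap":0}]'

```text
t: 12.65
tool_pos: [0.5746, 0.0895, 0.1786]
ee_rot: [0.0, -0.001, 1.0, -0.0]
ft_force: [1.5, -1.2, -0.2]
grip_width: 0.485
gripper_force: 25.6
```

Request:
jog_arm --segments '[{"tx":-0.0198, "ty":0.0484, "finger_gap":0}, {"tx":-0.0198, "ty":0.0484, "finger_gap":0}, {"tz":0.04, "finger_gap":0}, {"finger_gap":0}, {"finger_gap":0}]'

```text
t: 13.28
tool_pos: [0.6141, 0.1838, 0.1389]
ee_rot: [0.0, 0.0, 1.0, -0.0]
ft_force: [0.3, -0.4, 0.4]
grip_width: 0.483
gripper_force: 25.6
```

```bash
python3 -c "
from h import *
go((.6144,.185,.035),np.pi/2)"
```

```text
tcp [0.6141 0.1838 0.1389] d [-0.0003  0.0012  0.1039]
close-line deg 90.0
rotvec [-0.  0. -0.] j7 0.88
rotvec [1.000e-03 1.000e-03 3.141e+00] j7 0.88
```

Request:
jog_arm --segments '[{"ty":0.001, "tz":0.045, "finger_gap":0}, {"tz":0.04, "finger_gap":0}, {"tz":0.015, "finger_gap":0}, {"tz":0.005, "finger_gap":0}, {"tz":0.002, "finger_gap":0}, {"finger_gap":0}]'

```text
t: 14.02
tool_pos: [0.6146, 0.1863, 0.0321]
ee_rot: [0.001, -0.0, 1.0, 0.0]
ft_force: [-0.4, 0.3, -0.2]
grip_width: 0.48
gripper_force: 25.6
```

Request:
jog_arm --segments '[{"ty":-0.001, "tz":0.0015, "finger_gap":0}, {"finger_gap":0}, {"finger_gap":0.75}, {"finger_gap":0.75}, {"finger_gap":0.75}, {"tz":-0.03, "finger_gap":0.8}, {"tz":-0.05, "finger_gap":0.9}, {"tz":-0.05, "finger_gap":0.9}]'

```text
t: 15.02
tool_pos: [0.6134, 0.1848, 0.1602]
ee_rot: [-0.001, -0.001, 1.0, -0.0]
ft_force: [0.5, 0.6, 0.2]
grip_width: 0.902
gripper_force: 0.0
```

Run:
```python
from h import *
go((.6144,.185,.035),np.pi/2)
c=env.get_calibration("wrist");im=env.get_image("wrist");cv2.imwrite("pics/w6.png",cv2.resize(im[:,:,::-1],(800,600)))
import pickle;pickle.dump(c,open("w6.pkl","wb"))
```

```text
tcp [0.6134 0.1848 0.1602] d [-0.0011  0.0002  0.1252]
close-line deg 90.1
rotvec [-0.    -0.001  0.001] j7 0.89
rotvec [ 2.00e-03 -0.00e+00 -3.14e+00] j7 0.89
```

View pics/w6.png

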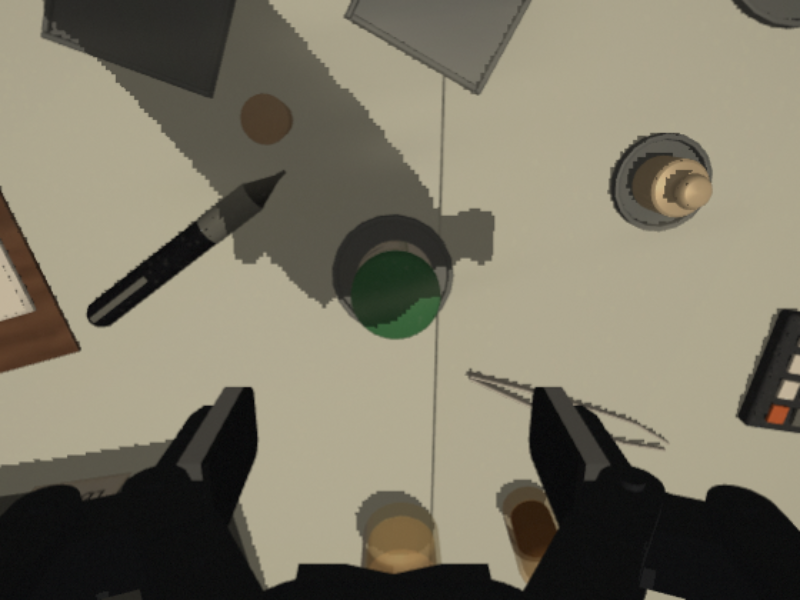

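The small pot stands in its tray: lid at (396,294), tray centre at (393,273). On to the slab.

Run:
```python
from h import *
import pickle;c=pickle.load(open("w6.pkl","rb"))
f=lambda P:(np.array(P)+.5)/1.4286-.5
print("pot",px2w(f([(396,294)]),.043,cal=c).round(4),"tray",px2w(f([(393,273)]),.007,cal=c).round(4))
print("wt knob",px2w(f([(694,190)]),.043,cal=c).round(4),"tray",px2w(f([(661,181.5)]),.007,cal=c).round(4))
```

```text
pot [[0.6145 0.187  0.043 ]] tray [[0.6145 0.1855 0.007 ]]
wt knob [[0.5654 0.3197 0.043 ]] tray [[0.5657 0.322  0.007 ]]
```

Request:
jog_arm --segments '[{"tx":0.019, "ty":-0.048, "finger_gap":0.95}, {"tx":0.019, "ty":-0.048, "finger_gap":0.95}, {"tx":0.019, "ty":-0.048, "finger_gap":0.95}, {"tx":0.019, "ty":-0.048, "finger_gap":0.95}, {"tx":0.019, "ty":-0.048, "finger_gap":0.95}, {"tx":0.019, "ty":-0.048, "finger_gap":0.95}, {"tx":0.019, "ty":-0.048, "finger_gap":0.95}, {"tx":0.019, "ty":-0.048, "wz":0.069, "finger_gap":0.95}, {"tz":0.05, "finger_gap":0.95}, {"finger_gap":0.95}]'

```text
t: 16.32
tool_pos: [0.4599, -0.199, 0.1071]
ee_rot: [-0.003, 0.034, 0.999, 0.001]
ft_force: [0.4, -0.0, 1.0]
grip_width: 0.95
gripper_force: 0.0
```

```bash
python3 -c "
from h import *
go((.4615,-.1985,.022),np.radians(86.1))"
```

```text
tcp [ 0.4599 -0.199   0.1071] d [-0.002   0.0005  0.0851]
close-line deg 86.1
rotvec [ 0.001 -0.006 -0.   ] j7 1.27
rotvec [-1.000e-02 -2.000e-03  3.141e+00] j7 1.27
```

Both placements are centred within 2 mm. Descending on the slab.

Request:
jog_arm --segments '[{"tx":-0.0015, "ty":0.0005, "tz":0.04, "finger_gap":0.9}, {"tz":0.03, "finger_gap":0.85}, {"tz":0.012, "finger_gap":0.85}, {"finger_gap":0.85}, {"tz":0.002, "finger_gap":0.85}, {"finger_gap":0.85}]' --force 40

```text
t: 17.08
tool_pos: [0.4643, -0.199, 0.0261]
ee_rot: [0.001, 0.034, 0.999, -0.0]
ft_force: [-0.6, 0.6, 1.0]
grip_width: 0.852
gripper_force: 0.0
```

```bash
python3 -c "
from h import *
go((.4615,-.1985,.022),np.radians(86.1))"
```

```text
tcp [ 0.4643 -0.199   0.0261] d [0.0028 0.0003 0.0041]
close-line deg 86.1
rotvec [-0.     0.002  0.   ] j7 1.19
rotvec [-2.000e-03 -0.000e+00 -3.142e+00] j7 1.19
```

Request:
jog_arm --segments '[{"tx":0.002, "tz":0.004, "finger_gap":0.85}, {"finger_gap":0.85}, {"finger_gap":0}, {"finger_gap":0}, {"finger_gap":0}, {"finger_gap":0}]' --force 50

```text
t: 17.82
tool_pos: [0.4617, -0.1987, 0.0216]
ee_rot: [-0.0, 0.034, 0.999, -0.0]
ft_force: [-1.0, -0.4, 6.1]
grip_width: 0.688
gripper_force: 54.3
```

Request:
jog_arm --segments '[{"tz":-0.01, "finger_gap":0}, {"tz":-0.02, "finger_gap":0}, {"tz":-0.02, "finger_gap":0}, {"finger_gap":0}]'

```text
t: 18.32
tool_pos: [0.4626, -0.199, 0.0725]
ee_rot: [0.001, 0.034, 0.999, -0.0]
ft_force: [-0.2, 0.4, -2.3]
grip_width: 0.684
gripper_force: 54.4
```

Run:
```python
from h import *
c=env.get_calibration("wrist");im=env.get_image("wrist");cv2.imwrite("pics/w7.png",im[:,:,::-1])
```

```text
(no output)
```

View pics/w7.png

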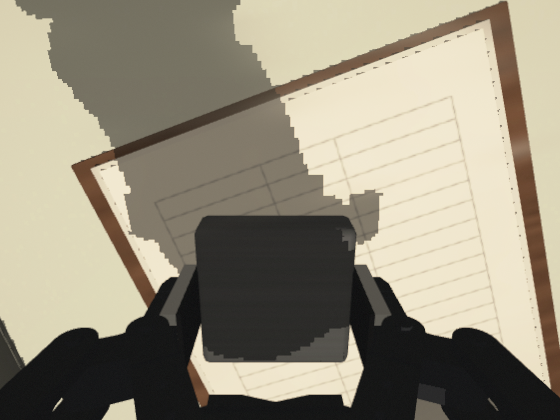

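Request:
jog_arm --segments '[{"tz":-0.045, "finger_gap":0}, {"tx":0.0015, "ty":0.0445, "finger_gap":0}, {"tx":0.0015, "ty":0.0445, "finger_gap":0}, {"tx":0.0015, "ty":0.0445, "finger_gap":0}, {"tx":0.0015, "ty":0.0445, "finger_gap":0}, {"tx":0.0015, "ty":0.0445, "finger_gap":0}, {"tx":0.001, "ty":0.0445, "finger_gap":0}, {"wz":0.13, "finger_gap":0}, {"wz":0.133, "finger_gap":0}, {"finger_gap":0}]'

```text
t: 19.62
tool_pos: [0.4709, 0.0684, 0.1155]
ee_rot: [-0.001, 0.164, 0.987, -0.0]
ft_force: [-0.5, 0.3, -0.6]
grip_width: 0.683
gripper_force: 55.7
```

Run:
```python
from h import *
go((.4722,.0677,.0216),np.radians(71))
c=env.get_calibration("wrist");im=env.get_image("wrist");cv2.imwrite("pics/w8.png",cv2.resize(im[:,:,::-1],(800,600)))
import pickle;pickle.dump(c,open("w8.pkl","wb"))
```

```text
tcp [0.4709 0.0684 0.1155] d [-0.0015 -0.0001  0.0939]
close-line deg 71.2
rotvec [-0.001 -0.001  0.003] j7 0.66
rotvec [ 1.000e-03 -2.000e-03 -3.139e+00] j7 0.66
```

View pics/w8.png

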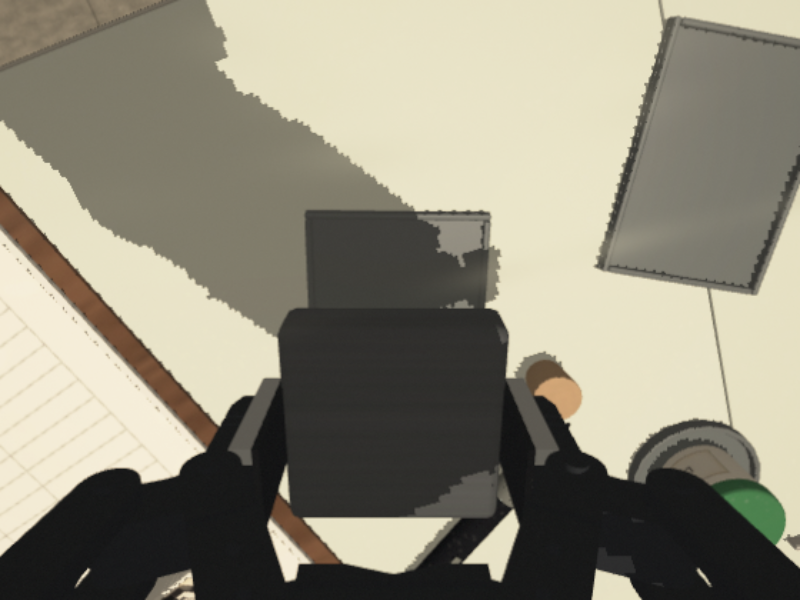

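Request:
jog_arm --segments '[{"ty":0.001, "tz":0.04, "finger_gap":0}, {"tz":0.035, "finger_gap":0}, {"tz":0.01, "finger_gap":0}, {"finger_gap":0}, {"finger_gap":0}]'

```text
t: 20.3
tool_pos: [0.4723, 0.0693, 0.0322]
ee_rot: [0.001, 0.165, 0.986, 0.0]
ft_force: [0.1, -0.1, -1.6]
grip_width: 0.689
gripper_force: 55.6
```

```bash
python3 -c "
from h import *
go((.4722,.0684,.0216),np.radians(71))"
```

```text
tcp [0.4723 0.0693 0.0322] d [-0.0002 -0.0009  0.0106]
close-line deg 71.1
rotvec [0.001 0.001 0.001] j7 0.62
rotvec [-2.000e-03  2.000e-03 -3.141e+00] j7 0.62
```

Request:
jog_arm --segments '[{"tz":0.005, "finger_gap":0}, {"tz":0.003, "finger_gap":0}, {"tz":0.001, "finger_gap":0}, {"finger_gap":0}]'

```text
t: 20.8
tool_pos: [0.4717, 0.0693, 0.0222]
ee_rot: [-0.0, 0.165, 0.986, 0.0]
ft_force: [-0.2, 0.2, -2.4]
grip_width: 0.683
gripper_force: 55.6
```

Request:
jog_arm --segments '[{"tz":0.0012, "finger_gap":0}, {"finger_gap":0}]'

```text
t: 21.05
tool_pos: [0.4717, 0.0693, 0.0216]
ee_rot: [0.0, 0.165, 0.986, 0.0]
ft_force: [-0.4, -0.2, 4.7]
grip_width: 0.687
gripper_force: 56.3
```

Request:
jog_arm --segments '[{"finger_gap":0.8}, {"finger_gap":0.85}, {"tz":-0.01, "finger_gap":0.9}, {"tz":-0.04, "finger_gap":0.95}, {"tz":-0.05, "finger_gap":0.95}, {"tz":-0.05, "finger_gap":0.95}, {"finger_gap":0.95}]'

```text
t: 21.92
tool_pos: [0.4737, 0.0695, 0.1749]
ee_rot: [0.004, 0.165, 0.986, 0.002]
ft_force: [-0.1, 0.1, -0.3]
grip_width: 0.948
gripper_force: 0.0
```

Run:
```python
from h import *
go((.6048,-.0968,.25),np.radians(71))
c=env.get_calibration("wrist");im=env.get_image("wrist");cv2.imwrite("pics/w9.png",cv2.resize(im[:,:,::-1],(800,600)))
import pickle;pickle.dump(c,open("w9.pkl","wb"))
```

```text
tcp [0.4737 0.0695 0.1749] d [-0.1785 -0.1143 -0.0744]
close-line deg 71.0
rotvec [0.004 0.007 0.   ] j7 0.67
rotvec [-0.01   0.007 -3.141] j7 0.67
```

View pics/w9.png

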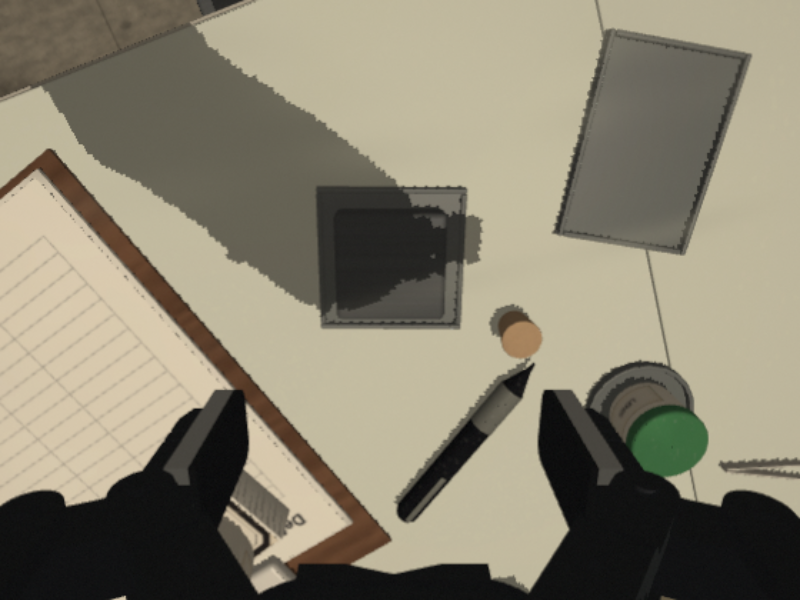

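The slab lies square and centred in its tray. The oblong tray's corners are at (608,31), (750,54), (684,253) and (556,232). Next is the large pot.

Run:
```python
from h import *
import pickle;c=pickle.load(open("w9.pkl","rb"))
f=lambda P:(np.array(P)+.5)/1.4286-.5
w=px2w(f([(608,31),(750,54),(684,253),(556,232)]),.007,cal=c)[:,:2];e=np.diff(np.r_[w,w[:1]],axis=0)
print("obl",w.mean(0).round(4),np.linalg.norm(e,axis=1).round(3),np.degrees(np.arctan2(e[:,1],e[:,0])).round(1))
w=px2w(f([(317,187),(467,187),(460,327),(322,327)]),.007,cal=c)[:,:2];print("sq",w.mean(0).round(4))
w=px2w(f([(335,209),(447,208),(444,319),(337,320)]),.021,cal=c)[:,:2];print("slab",w.mean(0).round(4))
print("clip",px2w((np.array([(157,85),(265,52),(375,20)])+.5)/5.7-.5+np.array([335,145]),.01).round(4).tolist())
```

```text
obl [0.4593 0.2185] [0.073 0.104 0.074 0.102] [  63.   -27.7 -118.3  152. ]
sq [0.4728 0.0707]
slab [0.4722 0.0705]
clip [[0.6445, -0.0751, 0.01], [0.6574, -0.1169, 0.01], [0.67, -0.1598, 0.01]]
```

Request:
jog_arm --segments '[{"tx":-0.0446, "ty":-0.0286, "finger_gap":1}, {"tx":-0.0446, "ty":-0.0286, "finger_gap":1}, {"tx":-0.0446, "ty":-0.0286, "finger_gap":1}, {"tx":-0.0446, "ty":-0.0286, "finger_gap":1}, {"finger_gap":1}, {"finger_gap":1}]'

```text
t: 22.72
tool_pos: [0.6019, -0.0962, 0.1697]
ee_rot: [-0.002, 0.164, 0.986, 0.0]
ft_force: [-0.6, -0.8, 0.2]
grip_width: 1.0
gripper_force: 0.0
```

Run:
```python
from h import *
go((.6048,-.0968,.062),np.radians(71))
c=env.get_calibration("wrist");im=env.get_image("wrist");cv2.imwrite("pics/w10.png",im[:,:,::-1])
# predicted lid circle vs picture: Hough
g=cv2.medianBlur(cv2.cvtColor(im,cv2.COLOR_RGB2GRAY),5)
h=cv2.HoughCircles(g,cv2.HOUGH_GRADIENT,1.5,30,param1=80,param2=30,minRadius=30,maxRadius=90)
if h is not None:
    for x,y,r in h[0][:5]: print(x,y,r,px2w([(x,y)],.099,cal=c).round(4))
```

```text
tcp [ 0.6019 -0.0962  0.1697] d [-0.0033  0.0003  0.1077]
close-line deg 71.1
rotvec [-0.    -0.003  0.001] j7 1.03
rotvec [ 0.005 -0.    -3.14 ] j7 1.03
252.75 221.25 79.2 [[ 0.5929 -0.1051  0.099 ]]
279.75 192.75 89.100006 [[ 0.5822 -0.0857  0.099 ]]
381.75 120.75 85.8 [[ 0.5629 -0.0243  0.099 ]]
288.75 227.25 66.0 [[ 0.6028 -0.0873  0.099 ]]
327.75 332.25 87.45 [[ 0.6761 -0.0863  0.099 ]]
```

Create fit.py:
```python
from h import *
def fit(name,im,c,shape,z,x0,y0,s=.014,st=.001,angs=(0,)):
    """best (x,y,ang) of an outline (Nx2, m) at height z, by mean gradient across the outline"""
    g=cv2.GaussianBlur(cv2.cvtColor(im,cv2.COLOR_RGB2GRAY),(0,0),1).astype(np.float32)
    gx,gy=cv2.Sobel(g,cv2.CV_32F,1,0),cv2.Sobel(g,cv2.CV_32F,0,1); E=np.linalg.inv(c["extrinsics"]); rv=cv2.Rodrigues(E[:3,:3])[0]
    out=[]
    for a in angs:
        S=shape@np.array([[np.cos(a),np.sin(a)],[-np.sin(a),np.cos(a)]])
        for x in np.arange(x0-s,x0+s+1e-9,st):
            for y in np.arange(y0-s,y0+s+1e-9,st):
                P=np.c_[S+[x,y],np.full(len(S),z)]
                u=cv2.projectPoints(P,rv,E[:3,3],c["camera_matrix"],c["dist"])[0].reshape(-1,2).astype(np.float32)
                t=np.roll(u,-1,0)-np.roll(u,1,0); t/=np.linalg.norm(t,axis=1)[:,None]+1e-9
                m=lambda G:cv2.remap(G,u[:,0].copy(),u[:,1].copy(),cv2.INTER_LINEAR).ravel()
                out.append((np.minimum(np.abs(m(gx)*t[:,1]-m(gy)*t[:,0]),60).mean(),x,y,np.degrees(a)))
    out.sort(reverse=True); return np.round(out[:4],4).tolist()
def circ(d,n=90): t=np.linspace(0,2*np.pi,n,endpoint=False); return d/2*np.c_[np.cos(t),np.sin(t)]
def rect(w,l,n=30):
    a=np.linspace(-1,1,n); o=np.ones(n); return np.r_[np.c_[a*w,-o*l],np.c_[o*w,a*l],np.c_[-a*w,o*l],np.c_[-o*w,-a*l]]/2
```

Run:
```python
from fit import *
c=env.get_calibration("wrist");im=env.get_image("wrist")
for d in (.062,.060): print(d,fit("w",im,c,circ(d),.099,.6048,-.0968))
c=env.get_calibration("top");im=cv2.imread("pics/top0.png")[:,:,::-1].copy()
print("top",fit("t",im,c,circ(.062),.099,.6048,-.0968))
c=env.get_calibration("scene");im=cv2.imread("pics/scene0.png")[:,:,::-1].copy()
print("scene",fit("s",im,c,circ(.062),.099,.6048,-.0968))
```

```text
0.062 [[36.3084, 0.6058, -0.0958, 0.0], [35.3582, 0.6048, -0.0958, 0.0], [34.0143, 0.6068, -0.0958, 0.0], [33.3115, 0.6078, -0.0958, 0.0]]
0.06 [[36.7493, 0.6058, -0.0958, 0.0], [35.7427, 0.6038, -0.0958, 0.0], [35.0866, 0.6058, -0.0968, 0.0], [35.0006, 0.6048, -0.0958, 0.0]]
top [[51.144, 0.6038, -0.0998, 0.0], [51.0432, 0.6038, -0.0988, 0.0], [50.1577, 0.6048, -0.0998, 0.0], [49.9309, 0.6048, -0.0988, 0.0]]
scene [[49.0817, 0.6088, -0.0988, 0.0], [49.0734, 0.6068, -0.1058, 0.0], [49.0509, 0.6068, -0.1068, 0.0], [48.9975, 0.6078, -0.1048, 0.0]]
```

The pot is confirmed at (.605,-.0965). Descending and gripping its body below the lid.

Request:
jog_arm --segments '[{"tx":-0.003, "tz":0.03, "finger_gap":1}, {"tz":0.04, "finger_gap":1}, {"tz":0.035, "finger_gap":1}, {"tz":0.003, "finger_gap":1}, {"finger_gap":1}, {"finger_gap":0}, {"finger_gap":0}, {"finger_gap":0}, {"finger_gap":0}]' --force 45

```text
t: 23.95
tool_pos: [0.6072, -0.0978, 0.0649]
ee_rot: [0.001, 0.165, 0.986, 0.0]
ft_force: [-0.3, -0.4, 5.1]
grip_width: 0.688
gripper_force: 47.3
```

Request:
jog_arm --segments '[{"tz":-0.005, "finger_gap":0}, {"tz":-0.01, "finger_gap":0}, {"tz":-0.03, "finger_gap":0}, {"tz":-0.04, "finger_gap":0}, {"tz":-0.03, "finger_gap":0}, {"finger_gap":0}]'

```text
t: 24.7
tool_pos: [0.6079, -0.0979, 0.1813]
ee_rot: [0.003, 0.165, 0.986, 0.0]
ft_force: [0.0, 0.7, -1.3]
grip_width: 0.691
gripper_force: 48.6
```

```bash
python3 -c "
from h import *
go((.4518,.3735,.06),np.radians(71))"
```

```text
tcp [ 0.6079 -0.0979  0.1813] d [0.3016 0.3949 0.1202]
close-line deg 71.0
rotvec [0.002 0.006 0.001] j7 1.03
rotvec [-9.000e-03  3.000e-03 -3.141e+00] j7 1.03
```

Request:
jog_arm --segments '[{"tx":0.03, "ty":0.0395, "finger_gap":0}, {"tx":0.03, "ty":0.0395, "finger_gap":0}, {"tx":0.03, "ty":0.0395, "finger_gap":0}, {"tx":0.03, "ty":0.0395, "finger_gap":0}, {"tx":0.03, "ty":0.0395, "finger_gap":0}, {"tx":0.03, "ty":0.0395, "finger_gap":0}, {"tx":0.03, "ty":0.0395, "finger_gap":0}, {"tx":0.03, "ty":0.0395, "finger_gap":0}, {"tx":0.03, "ty":0.0395, "finger_gap":0}, {"tx":0.029, "ty":0.039, "finger_gap":0}]'

```text
t: 25.95
tool_pos: [0.4502, 0.3734, 0.1773]
ee_rot: [-0.0, 0.164, 0.986, -0.001]
ft_force: [0.3, -0.5, -1.3]
grip_width: 0.695
gripper_force: 48.6
```

Request:
jog_arm --segments '[{"tz":0.03, "finger_gap":0}, {"finger_gap":0}, {"finger_gap":0}]'

```text
t: 26.32
tool_pos: [0.4519, 0.3713, 0.1482]
ee_rot: [0.0, 0.165, 0.986, -0.001]
ft_force: [0.5, -0.6, -0.9]
grip_width: 0.69
gripper_force: 48.7
```

Run:
```python
from fit import *
go((.4535,.373,.035),np.radians(71))
c=env.get_calibration("wrist");im=env.get_image("wrist");cv2.imwrite("pics/w11.png",im[:,:,::-1])
p,_=tool()
print("lid",fit("w",im,c,circ(.062),p[2]+.0341,p[0],p[1]))
c=env.get_calibration("top");im=cv2.imread("pics/top0.png")[:,:,::-1].copy()
print("tray top",fit("w",im,c,circ(.084),.007,.4518,.3742,.006))
```

```text
tcp [0.4519 0.3713 0.1482] d [-0.0009  0.0022  0.1132]
close-line deg 71.0
rotvec [-0.001  0.    -0.001] j7 0.24
rotvec [1.000e-03 2.000e-03 3.141e+00] j7 0.24
lid [[19.6982, 0.4443, 0.3775, 0.0], [19.5573, 0.4433, 0.3775, 0.0], [19.1413, 0.4423, 0.3735, 0.0], [19.0244, 0.4453, 0.3775, 0.0]]
tray top [[60.0, 0.4528, 0.3732, 0.0], [60.0, 0.4528, 0.3722, 0.0], [60.0, 0.4518, 0.3742, 0.0], [60.0, 0.4518, 0.3732, 0.0]]
```

Request:
jog_arm --segments '[{"tx":-0.001, "ty":0.001, "tz":0.04, "finger_gap":0}, {"tz":0.04, "finger_gap":0}, {"tz":0.02, "finger_gap":0}, {"tz":0.006, "finger_gap":0}, {"tz":0.003, "finger_gap":0}, {"finger_gap":0}]'

```text
t: 27.12
tool_pos: [0.4533, 0.3735, 0.0401]
ee_rot: [0.001, 0.165, 0.986, 0.001]
ft_force: [0.2, -0.1, -0.2]
grip_width: 0.692
gripper_force: 48.7
```

Request:
jog_arm --segments '[{"tz":0.003, "finger_gap":0}, {"tz":0.002, "finger_gap":0}, {"finger_gap":0}]'

```text
t: 27.5
tool_pos: [0.4527, 0.3734, 0.0349]
ee_rot: [0.0, 0.165, 0.986, 0.0]
ft_force: [-0.9, -0.4, 5.0]
grip_width: 0.692
gripper_force: 48.8
```

Request:
jog_arm --segments '[{"finger_gap":1}, {"finger_gap":1}, {"finger_gap":1}, {"tz":-0.02, "finger_gap":1}, {"tz":-0.045, "finger_gap":1}, {"tz":-0.045, "finger_gap":1}, {"tz":-0.045, "finger_gap":1}, {"finger_gap":1}, {"finger_gap":1}]'

```text
t: 28.62
tool_pos: [0.4526, 0.3726, 0.1896]
ee_rot: [0.0, 0.165, 0.986, 0.0]
ft_force: [0.1, -0.6, -1.7]
grip_width: 0.998
gripper_force: 0.0
```

Run:
```python
from fit import *
go((.59,-.1,.19),np.radians(24))
c=env.get_calibration("wrist");im=env.get_image("wrist");cv2.imwrite("pics/w12.png",im[:,:,::-1])
print("lid",fit("w",im,c,circ(.062),.069,.4522,.3735))
print("tray",fit("w",im,c,circ(.084),.007,.4522,.3735))
```

```text
tcp [0.4526 0.3726 0.1896] d [-2.835e-01 -4.023e-01 -3.000e-04]
close-line deg 71.0
rotvec [0.    0.    0.821] j7 0.26
rotvec [-0.     0.    -2.321] j7 0.26
lid [[37.7343, 0.4492, 0.3755, 0.0], [36.3615, 0.4492, 0.3745, 0.0], [35.6835, 0.4482, 0.3755, 0.0], [35.442, 0.4512, 0.3755, 0.0]]
tray [[44.7807, 0.4512, 0.3755, 0.0], [43.8696, 0.4522, 0.3755, 0.0], [43.4025, 0.4512, 0.3765, 0.0], [43.3145, 0.4502, 0.3755, 0.0]]
```

Request:
jog_arm --segments '[{"tx":-0.0284, "ty":-0.0402, "finger_gap":1}, {"tx":-0.0284, "ty":-0.0402, "finger_gap":1}, {"tx":-0.0284, "ty":-0.0402, "finger_gap":1}, {"tx":-0.0284, "ty":-0.0402, "finger_gap":1}, {"tx":-0.0284, "ty":-0.0402, "finger_gap":1}, {"tx":-0.0284, "ty":-0.0402, "finger_gap":1}, {"tx":-0.0284, "ty":-0.0402, "finger_gap":1}, {"tx":-0.0284, "ty":-0.0402, "finger_gap":1}, {"tx":-0.0284, "ty":-0.0402, "finger_gap":1}, {"tx":-0.0284, "ty":-0.0402, "finger_gap":1}]'

```text
t: 29.92
tool_pos: [0.5901, -0.1009, 0.1876]
ee_rot: [-0.002, 0.165, 0.986, 0.0]
ft_force: [1.0, -0.3, -0.1]
grip_width: 0.997
gripper_force: 0.0
```

Request:
jog_arm --segments '[{"wz":0.164, "finger_gap":1}, {"wz":0.164, "finger_gap":1}, {"wz":0.164, "finger_gap":1}, {"wz":0.164, "finger_gap":1}, {"wz":0.164, "finger_gap":1}, {"finger_gap":1}, {"finger_gap":1}]'

```text
t: 30.8
tool_pos: [0.5903, -0.0993, 0.1883]
ee_rot: [-0.001, 0.543, 0.84, -0.0]
ft_force: [-0.0, -0.0, 0.2]
grip_width: 0.998
gripper_force: 0.0
```

Run:
```python
from fit import *
go((.601,-.097,.04),np.radians(24))
c=env.get_calibration("wrist");im=env.get_image("wrist");cv2.imwrite("pics/w13.png",cv2.resize(im[:,:,::-1],(800,600)))
import pickle;pickle.dump(c,open("w13.pkl","wb"))
A=np.radians(np.arange(18,31,1))
print("wrist",fit("w",im,c,rect(.052,.084),.033,.601,-.097,.012,.002,A))
c=env.get_calibration("top");im=env.get_image("top");cv2.imwrite("pics/t13.png",im[:,:,::-1])
```

```text
tcp [ 0.5903 -0.0993  0.1883] d [-0.0024  0.0109  0.1483]
close-line deg 24.2
rotvec [-0.001 -0.001  0.004] j7 0.43
rotvec [ 1.000e-03 -2.000e-03 -3.138e+00] j7 0.43
wrist [[52.0334, 0.607, -0.095, 18.0], [51.6432, 0.605, -0.095, 22.0], [51.5648, 0.605, -0.095, 23.0], [51.1799, 0.607, -0.095, 19.0]]
```

View pics/w13.png

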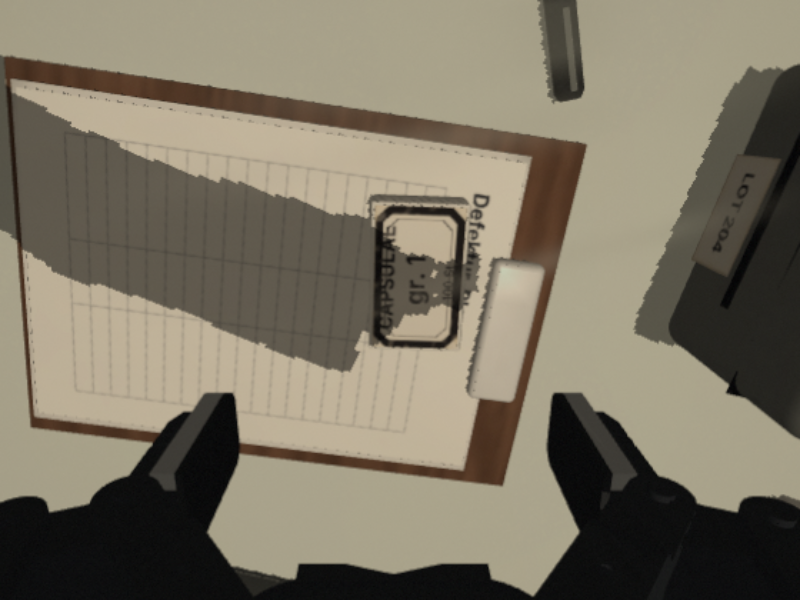

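The carton is now clear, with its label frame spanning about x 376–465 and y 207–347 in this view. The clip is to its right at (510,330).

Run:
```python
from fit import *
import pickle;c=pickle.load(open("w13.pkl","rb"))
f=lambda P:(np.array(P)+.5)/1.4286-.5
w=px2w(f([(379,207),(465,207),(458,347),(374,346)]),.033,cal=c)[:,:2];e=np.diff(np.r_[w,w[:1]],axis=0)
print("frame",w.mean(0).round(4),np.linalg.norm(e,axis=1).round(3),np.degrees(np.arctan2(e[:,1],e[:,0])).round(1))
print("clip left edge",px2w(f([(497,262),(470,395)]),.012,cal=c).round(4).tolist())
im=cv2.resize(cv2.imread("pics/w13.png"),(560,420))[:,:,::-1].copy()
A=np.radians(np.arange(17,28,1))
for s in ((.052,.084),(.050,.082)): print("wrist",fit("w",im,c,rect(*s),.033,.604,-.096,.006,.001,A)[:3])
c=env.get_calibration("top");im=cv2.imread("pics/t13.png")[:,:,::-1].copy()
print("top",fit("w",im,c,rect(.052,.084),.033,.604,-.096,.008,.001,A))
```

```text
frame [ 0.6057 -0.0972] [0.045 0.079 0.048 0.079] [  24.3  -66.2 -156.5  111.7]
clip left edge [[0.6458, -0.0743, 0.012], [0.6705, -0.1577, 0.012]]
wrist [[53.2446, 0.606, -0.094, 19.0], [52.6997, 0.606, -0.094, 20.0], [52.4429, 0.607, -0.094, 18.0]]
wrist [[54.7766, 0.605, -0.096, 21.0], [54.7735, 0.605, -0.096, 22.0], [54.3094, 0.604, -0.092, 22.0]]
top [[49.9602, 0.599, -0.091, 25.0], [49.7563, 0.599, -0.091, 24.0], [49.6068, 0.599, -0.091, 26.0], [49.5848, 0.599, -0.09, 27.0]]
```

Request:
jog_arm --segments '[{"tx":-0.0032, "ty":0.0152, "wz":0.02, "finger_gap":0.82}, {"tz":0.045, "finger_gap":0.82}, {"tz":0.045, "finger_gap":0.82}, {"tz":0.04, "finger_gap":0.82}, {"finger_gap":0.82}, {"finger_gap":0.82}]' --force 35

```text
t: 31.65
tool_pos: [0.6069, -0.0963, 0.0604]
ee_rot: [0.001, 0.552, 0.834, 0.001]
ft_force: [-0.5, -0.6, 0.2]
grip_width: 0.816
gripper_force: 0.0
```

```bash
python3 -c "
from h import *
go((.6055,-.096,.033),np.radians(23))"
```

```text
tcp [ 0.6069 -0.0963  0.0604] d [ 0.0009 -0.0012  0.0274]
close-line deg 22.9
rotvec [ 0.002  0.001 -0.001] j7 0.39
rotvec [ 1.00e-03 -3.00e-03  3.14e+00] j7 0.39
```

Request:
jog_arm --segments '[{"tx":0.001, "ty":-0.001, "tz":0.015, "finger_gap":0.82}, {"tz":0.008, "finger_gap":0.82}, {"tz":0.004, "finger_gap":0.82}, {"finger_gap":0.82}, {"finger_gap":0.82}]'

```text
t: 32.28
tool_pos: [0.6049, -0.0956, 0.0323]
ee_rot: [0.0, 0.553, 0.833, 0.0]
ft_force: [-0.2, -0.8, 0.6]
grip_width: 0.82
gripper_force: 0.0
```

Request:
jog_arm --segments '[{"tz":0.003, "finger_gap":0.82}, {"finger_gap":0.82}, {"finger_gap":0}, {"finger_gap":0}, {"finger_gap":0}, {"finger_gap":0}]'

```text
t: 33.02
tool_pos: [0.6048, -0.0956, 0.0293]
ee_rot: [0.0, 0.553, 0.834, 0.0]
ft_force: [0.1, 0.6, 2.2]
grip_width: 0.601
gripper_force: 37.8
```

Request:
jog_arm --segments '[{"tz":-0.005, "finger_gap":0}, {"tz":-0.015, "finger_gap":0}, {"tz":-0.04, "finger_gap":0}, {"tz":-0.04, "finger_gap":0}, {"finger_gap":0}, {"finger_gap":0}]'

```text
t: 33.78
tool_pos: [0.6042, -0.0956, 0.1293]
ee_rot: [-0.0, 0.553, 0.834, -0.0]
ft_force: [0.5, -0.3, -0.4]
grip_width: 0.6
gripper_force: 37.6
```

Run:
```python
from fit import *
go((.4595,.2182,.033),np.radians(62))
c=env.get_calibration("wrist");im=env.get_image("wrist");cv2.imwrite("pics/w14.png",im[:,:,::-1])
p,_=tool()
A=np.radians(np.arange(18,29,1))
print("held carton",fit("w",im,c,rect(.052,.084),p[2]+.003,p[0],p[1],.01,.001,A))
```

```text
tcp [ 0.6042 -0.0956  0.1293] d [ 0.3454 -0.0111  0.0964]
close-line deg 22.9
rotvec [-0.    -0.    -0.682] j7 0.39
rotvec [-0.    0.    2.46] j7 0.39
held carton [[46.7089, 0.6058, -0.0965, 23.0], [46.5639, 0.6058, -0.0975, 22.0], [45.4339, 0.6058, -0.0965, 24.0], [45.1255, 0.6058, -0.0965, 22.0]]
```

Request:
jog_arm --segments '[{"tx":0.0434, "ty":-0.0015, "finger_gap":0}, {"tx":0.0434, "ty":-0.0015, "finger_gap":0}, {"tx":0.0434, "ty":-0.0015, "finger_gap":0}, {"tx":0.0434, "ty":-0.0015, "finger_gap":0}, {"tx":0.0434, "ty":-0.0015, "finger_gap":0}, {"tx":0.0434, "ty":-0.0015, "finger_gap":0}, {"tx":0.0434, "ty":-0.0015, "finger_gap":0}, {"tx":0.0434, "ty":-0.0015, "finger_gap":0}]'

```text
t: 34.83
tool_pos: [0.457, 0.2204, 0.128]
ee_rot: [-0.001, 0.552, 0.834, -0.001]
ft_force: [0.2, -0.3, -0.8]
grip_width: 0.602
gripper_force: 37.6
```

Request:
jog_arm --segments '[{"wz":-0.171, "finger_gap":0}, {"wz":-0.171, "finger_gap":0}, {"wz":-0.171, "finger_gap":0}, {"wz":-0.171, "finger_gap":0}, {"tz":0.04, "finger_gap":0}, {"finger_gap":0}, {"finger_gap":0}]'

```text
t: 35.7
tool_pos: [0.4581, 0.2194, 0.0892]
ee_rot: [-0.0, 0.241, 0.971, -0.0]
ft_force: [-0.0, -0.2, 0.3]
grip_width: 0.598
gripper_force: 37.5
```

Run:
```python
from fit import *
go((.4583,.2195,.0293),np.radians(62.1))
c=env.get_calibration("top");im=cv2.imread("pics/top0.png")[:,:,::-1].copy()
A=np.radians(np.arange(59,66,.5))
print("tray top",fit("w",im,c,rect(.074,.106),.007,.4596,.2188,.006,.001,A)[:3])
```

```text
tcp [0.4581 0.2194 0.0892] d [-0.0001  0.0002  0.0599]
close-line deg 62.1
rotvec [-0.001 -0.     0.   ] j7 0.29
rotvec [ 1.000e-03 -1.000e-03 -3.141e+00] j7 0.29
tray top [[60.0, 0.4596, 0.2178, 62.5], [60.0, 0.4596, 0.2178, 62.0], [59.9587, 0.4596, 0.2168, 61.5]]
```

Request:
jog_arm --segments '[{"tz":0.03, "finger_gap":0}, {"tz":0.018, "finger_gap":0}, {"tz":0.006, "finger_gap":0}, {"tz":0.003, "finger_gap":0}, {"finger_gap":0}, {"finger_gap":0}]'

```text
t: 36.45
tool_pos: [0.4587, 0.2197, 0.0327]
ee_rot: [0.0, 0.241, 0.971, 0.0]
ft_force: [0.1, 0.3, -1.2]
grip_width: 0.601
gripper_force: 37.6
```

Request:
jog_arm --segments '[{"tz":0.002, "finger_gap":0}, {"tz":0.0015, "finger_gap":0}, {"tz":0.0005, "finger_gap":0}, {"finger_gap":0}]'

```text
t: 36.95
tool_pos: [0.4585, 0.2196, 0.0292]
ee_rot: [0.0, 0.241, 0.971, 0.0]
ft_force: [-0.4, -0.2, 12.4]
grip_width: 0.599
gripper_force: 39.0
```

Seated. I'll release, retreat, and check all five from the top camera in code.

Request:
jog_arm --segments '[{"tz":-0.0005, "finger_gap":0.75}, {"finger_gap":0.85}, {"finger_gap":0.85}, {"tz":-0.02, "finger_gap":0.9}, {"tz":-0.05, "finger_gap":1}, {"tz":-0.05, "finger_gap":1}, {"tz":-0.06, "finger_gap":1}, {"finger_gap":1}, {"finger_gap":1}]'

```text
t: 38.08
tool_pos: [0.458, 0.2191, 0.2083]
ee_rot: [-0.0, 0.241, 0.97, -0.0]
ft_force: [-0.9, 0.1, -1.3]
grip_width: 1.0
gripper_force: 0.0
```

Run:
```python
from fit import *
c=env.get_calibration("wrist");im=env.get_image("wrist");cv2.imwrite("pics/w15.png",im[:,:,::-1])
A=np.radians(np.arange(58,67,1))
print("carton",fit("w",im,c,rect(.052,.084),.033,.4596,.218,.008,.001,A)[:3])
print("tray",fit("w",im,c,rect(.074,.106),.007,.4596,.218,.006,.001,A)[:3])
```

```text
carton [[55.3477, 0.4556, 0.214, 61.0], [54.825, 0.4556, 0.214, 62.0], [53.6702, 0.4556, 0.214, 60.0]]
tray [[57.5101, 0.4596, 0.22, 63.0], [57.3964, 0.4596, 0.22, 62.0], [57.3729, 0.4596, 0.221, 62.0]]
```

Request:
jog_arm --segments '[{"tz":-0.04, "finger_gap":1}, {"tx":-0.02, "ty":-0.05, "finger_gap":1}, {"tx":-0.02, "ty":-0.05, "finger_gap":1}, {"tx":-0.02, "ty":-0.05, "finger_gap":1}, {"tx":-0.02, "ty":-0.05, "finger_gap":1}, {"tx":-0.02, "ty":-0.05, "finger_gap":1}, {"tx":-0.02, "ty":-0.05, "finger_gap":1}, {"finger_gap":1}, {"finger_gap":1}]'

```text
t: 39.25
tool_pos: [0.4236, -0.1011, 0.2475]
ee_rot: [-0.001, 0.241, 0.971, 0.0]
ft_force: [0.4, 0.3, 0.3]
grip_width: 0.997
gripper_force: 0.0
```

Run:
```python
from fit import *
c=env.get_calibration("top");im=env.get_image("top");cv2.imwrite("pics/tend.png",im[:,:,::-1])
A=np.radians(np.arange(58,67,1));B=np.radians(np.arange(66,77,1))
for n,s,z,x,y,a in (("carton",rect(.052,.084),.033,.4596,.218,A),("slab",rect(.06,.06),.021,.4722,.0685,B),("sqtray",rect(.082,.082),.007,.4722,.0685,B),("large",circ(.062),.069,.4522,.3735,(0,)),
 ("small",circ(.044),.043,.6144,.185,(0,)),("smtray",circ(.066),.007,.6144,.185,(0,)),("weight",circ(.028),.025,.565,.322,(0,)),("wtray",circ(.05),.007,.565,.322,(0,))):
    print(n,fit("t",im,c,s,z,x,y,.007,.001,a)[:2])
```

```text
carton [[55.4499, 0.4666, 0.213, 62.0], [55.3885, 0.4526, 0.22, 62.0]]
slab [[59.3458, 0.4722, 0.0685, 71.0], [59.1882, 0.4722, 0.0685, 70.0]]
sqtray [[60.0, 0.4732, 0.0695, 71.0], [60.0, 0.4732, 0.0685, 71.0]]
large [[55.2204, 0.4512, 0.3705, 0.0], [54.9783, 0.4502, 0.3705, 0.0]]
small [[49.1401, 0.6174, 0.188, 0.0], [49.0695, 0.6184, 0.187, 0.0]]
smtray [[60.0, 0.6174, 0.184, 0.0], [60.0, 0.6174, 0.183, 0.0]]
weight [[60.0, 0.568, 0.322, 0.0], [60.0, 0.567, 0.323, 0.0]]
wtray [[60.0, 0.568, 0.323, 0.0], [60.0, 0.568, 0.322, 0.0]]
```

Run:
```python
from fit import *
T=rect(.068,.100,2)
ct=env.get_calibration("top")
a=cv2.imread("pics/top0.png").astype(int);b=cv2.imread("pics/tend.png").astype(int)
# carton in the top picture: change against the empty tray
E=np.linalg.inv(ct["extrinsics"])
u=cv2.projectPoints(np.array([[.4596,.218,.02]]),cv2.Rodrigues(E[:3,:3])[0],E[:3,3],ct["camera_matrix"],ct["dist"])[0].ravel(); print(u.round(1))
x0,y0=(u-32).astype(int)
d=np.abs(b-a).sum(2)[y0:y0+64,x0:x0+64]; g=b.sum(2)[y0:y0+64,x0:x0+64]//3
m=((d>60)*255).astype(np.uint8); m=cv2.morphologyEx(m,cv2.MORPH_CLOSE,np.ones((5,5)))
k=max(cv2.findContours(m,0,2)[0],key=cv2.contourArea); r=cv2.boxPoints(cv2.minAreaRect(k))+[x0,y0]
w=px2w(r,.033)[:,:2];e=np.diff(np.r_[w,w[:1]],axis=0);print("top",w.mean(0).round(4),np.linalg.norm(e,axis=1).round(3),np.degrees(np.arctan2(e[:,1],e[:,0])).round(1))
for row in g[::2]: print("".join(" .:-=+*#%@"[min(9,v//26)] for v in row))
```

```text
[225.3 245.6]
top [0.4589 0.216 ] [0.085 0.059 0.085 0.059] [ -28.1 -118.3  151.7   62. ]
+++++=+=++++=+=++++=++=+=++++++=+=+++:=+++++++++++++++++++++++++
+++=++++++++=+++=++++++++=++++++++=++:=++++++=+++++=++++=+++++++
++++=+=+=++=++++++++++++++++-:.-=++++-=+=++++++++++++++++++++=++
++++=+=++++=+++++++++++++++=:.:.:::=+-=+++++++=+++++++++++++++++
++++=+++++++++=+++=+++++++=:.:----:::.-==+++++++++++++++++++++++
++++=++++++++++=+++++++++=:::-++------:.::-==++++++++++++++=++++
++=+++++++=++==+++++++++-:::====-::-=-----::::-==+++++++++++++++
+=+=++++++++++++++=+++=-:::--..:--:.  --------:::.==++=+++++++++
++==++++++=++=+++++++=-:.:=-..=+++++=-:.  -=---:-:.::-==++++++++
+++++=+++++++++++=++=-..:=-..=++++++++++=-:  :==-----::::-==++++
+=++=+++++++++++++++-..:=: .=+++++++++++++++=-. -+==-----::.+++=
++++++++=+++++++++=-.:-=: :=++++++++++++++++++=..==-. :-::.-++++
=+++++++==+++++++=-.:-=-..==+++++++++++++++---:..+-. :-::.++++++
++=+=+++++++++++=-.:-=-..:-=+++====+++++++--=:..=-..:-:::+++++++
+++++++++++++++=:.:-=: :=-=++++-:--:=++++=::::.=-. :-::-++++++++
++=+=+=++=++++=:::-=- .-=++++++==--
[... 369 characters left out ...]
-.:==++++++++++++++=-=-. -=:. :::.=++++=++++++++++
++++++=-:.:-=++: :==++++++++++++=-....:-:. :-:.-=+++++++++++++++
++=++=-..:--::-=-: .:-=++++++++=--:. :-:..-::.-=+++++++=++++++=+
=++=+++=-:::::--:----: .:-=+++===-..--:..-:-.=++++++++++++++++++
++++++=+++=-:::::--:--=--:..:===-..=-. .:::.=+++++++++++++++++++
++++++++++++++=-:::::--:----:...--=-..:-::.=++++++++++++++++++++
=++=++=+==++=++++==-:::::-:---=+=-:..:-:::=+++++++++++++++=+=+++
=+=+++++++++++++++=++==-::::-:-:--. :-::-+++++++++++++++++++++++
+++++++=++++++++=+++++++===:::::--:--:.-=++=++++++++++++++++++++
=++++++++++++++=+++++++++++++==-:::::.=+++++++++++++++++++++++++
=++++++++++++=++++++++=++++++++++==-.:=+++++++++++++++++++++++++
```

```bash
python3 -c "
from rig import env
print(env.finish_job())"
```

```text
the job is handed in; nothing more can be done
None
```

I took both piles apart and set all five things in their own trays, then handed the job in at about 39 s. The camera checks put each within about 4 mm of the middle and showed the carton and slab square with their rims; I used all 14 views before the end, so the large pot and carton were checked only by image code and contact height.

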